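# Hang a leaded panel by its snap hook

## Task

Take the framed leaded-glass panel out of its slotted wooden block and hang it on the ring of the steel hanging stand: press its snap hook down over the near side of the ring until the ring has pushed past the sprung gate and the gate has flicked shut beneath it. Press gently, only about as hard as the gate's spring asks, and never force the hook against the ring. Let go so that the panel hangs still from the ring, resting against the stand's rubber feet, and do not disturb the jars and the brush.

Things in the scene. Friction and masses are not known exactly. Their poses are not given: they have to be found in the camera images.
- carrier: Leaded-glass panel in an aluminium frame 170 mm wide (its y), 12 thick (x), 130 high (z), 0.26 to 0.40 kg, upright in a wooden block's slot 26 mm deep (its floor 12 mm above the table). A flat steel snap hook, 10 mm thick in y, rises from the middle of its top rail. Origin: centre of the underside; z up; x towards the side on which the hook's mouth lies. All hook numbers below are x, z in this frame, mm.
- hook_grip (a point): Middle of the hook's body plate (10 mm thick in y; x -19 to 6, z 130 to 190), the place to hold: x -6.5, z 162. The frame's top rail is 32 mm below it, the hook's highest point 30 mm above it. Panel axes.
- hook_bowl (a point): Where the centre of the ring's wire lies when the hook hangs on it: x 21.5, z 174.5, in the notch under the crown (25 degree slopes meeting at x 21.5, z 179). From hook_grip: 28 mm in x, 12.5 mm up.
- hook_nose (a point): Lower tip of the hook's nose: x 34.5, z 146.5 (nose x 31 to 38). The mouth opens downwards between body plate and nose, 25 mm wide. The ring's wire should go in with its centre at x 19 to 23.5, best 21.5; much nearer to the body plate or the nose it jams.
- gate_tip (a point): Free end of the hook's sprung wire gate (21 mm long, pivot at x 9, z 154 on the body plate, tip at the nose): at x 27.5, z 154 when shut; it swings only inwards, up to 18 mm higher, and springs back. The panel's weight alone only bends it part-way: it takes 6 to 11 N on the hook in all. The push falls off as it flicks shut, 2 to 6 mm before the wire meets the crown.
- stand: Fixed steel hanging stand: base plate 160 x 120 x 10 mm (110 mm of it in front of the post), post 14 mm thick, 280 tall, and on it a clamp with an eyebolt pointing to -x. The eyebolt's ring lies level: wire 8 mm, hole 28, centre 57 mm in front of the post. Origin: foot of the post; z up. The panel hangs on the -x side, its x axis along the stand's x, the nose in the ring's hole.
- stand_eye (a point): Mark fixed to the stand, 75 mm in front (-x) of the post axis, 226 mm above the table. The ring's front wire, over which the hook goes, has its centre at this x and y, but its clamp is set by hand: it lies anywhere from 25 mm below to 25 mm above the mark. That height is not measured; feel or see it. Stand axes.
- stand_feet (a point): Middle between the faces of two rubber feet, 16 mm across, at the ends of a cross bar on the stand's post (158 mm apart in y, 95 mm above the table, facing -x, 87 mm in front of the post axis). The hanging panel leans back, about 4 mm, until its frame rests on them. Stand axes.
- paint_jar_mid (a point): Middle of a lidded glass jar, 56 mm across, 58 mm high, to be left alone
- enamel_jar_mid (a point): Middle of a smaller lidded glass jar, 48 mm across, 50 mm high, to be left alone
- flux_brush: Brush about 170 mm long lying on the table, to be left alone; origin on its underside
There are look-alikes about, which are no part of the job. Of the things that look like the carrier, the smaller one is meant.

How it is judged:
On the way, in this order (a step that is already met when the one before it is completed fails the run):
1. the panel is lifted clear out of its slot (height (world z) of hook_grip above 0.215 m), for 0.2 s.
2. the ring has pushed the gate open (z of gate_tip in the frame of carrier above 0.162 m and contact force between carrier and stand above 2 N), for 0.05 s.
At the end, for the whole second after the job is handed in: The panel hangs still (under 40 mm/s) on the ring: gate shut (its tip less than 1.5 mm above its shut place), the hook's bowl within 8 mm in x, 12 mm in y and 28 mm in height of the mark at the ring's front edge, its weight on the stand (over 1.5 N), leaning less than 0.15 rad (z of gate_tip in the frame of carrier below 0.1555 m and x of hook_bowl in the frame of stand_eye between -0.008 and 0.008 m and y of hook_bowl in the frame of stand_eye between -0.012 and 0.012 m and z of hook_bowl in the frame of stand_eye between -0.028 and 0.028 m and contact force between carrier and stand above 1.5 N and angle between hook_grip's own z axis and vertical below 0.15 rad and linear speed of carrier below 0.04 m/s); the robot touches nothing.
It fails at once if the panel's hook is forced against the ring or stand with more than 25 N (contact force between carrier and stand above 25 N).
It fails at once if a jar or the brush is moved more than 15 mm (distance of any of paint_jar_mid, enamel_jar_mid, flux_brush from where it was at the start of the episode above 0.015 m).
It also fails if it takes over 64 s, if anything falls off the work surface, if the arm or the gripper's body presses on something with over 40 N, if the wrist force passes 120 N, or if a joint passes its speed limit or range.

## Robot

A 7-joint arm with a two-finger parallel gripper is mounted at the origin on the work surface. World frame = base frame: x ahead of the robot, y to its left, z up, the work surface at z = 0. Lengths are in m, angles in rad, forces in N, time in s.
With the tool pointing down it reaches from about 0.425 to 0.925 m from the base axis. Payload 6.8 kg.
Tool frame: the origin (TCP) lies midway between the tips of the shut fingers; the grasp point (between the pads) lies 19 mm behind it; z points along the fingers, y is the direction in which the jaws open and shut (so a half turn about z gives the same grasp; the last joint's range is limited). The gripper opens to 85 mm and grips with 20 to 120 N. Pads are 22 mm wide; open, the fingers measure 114 mm over their backs; the gripper's body (76 mm by 85 mm) begins 54 mm behind the grasp point. The pads swing forward as they close: fully open they stand 13 mm farther back than shut.
Start: joints at [1.067, 0.477, 0.022, 1.555, -0.011, 1.109, -0.083], TCP at [0.26, -0.623, 0.231] pointing down, gripper open.
Joint ranges: [-2.96, 2.96], [-0.34, 2.1], [-1.41, 1.46], [0.24, 2.44], [-1.37, 4.51], [0.17, 1.92], [-2.96, 2.96]. Speed limits (rad/s): [2.39, 2.39, 3.14, 3.14, 3.14, 3.14, 3.14].

## Interface

Orientations are given as a unit quaternion [w, x, y, z].
In Python, from station import bot gives the robot as it stands. The module is installed in compiled form; this text tells all that it offers.
- The arm moves only by the tool play_rows, never from a script. Its argument "motion" is a list of rows, each a list of 2 entries, a list of its own where there are three numbers: the shift along the tool's x, y, z as a fraction of full scale, then the turn, a rotation vector about the tool's x, y, z as a fraction of full scale. In form: [[[tx, ty, tz], [rx, ry, rz]], ...]. A call has 1 to 8 rows; each row is the pose to reach, as a shift and turn from the pose measured when the call began, along the tool's axes at that moment, turning the shorter way round; what a row does not reach only later rows make up. Full scale, the value 1, is 400 mm for a shift and 360 degrees for a turn. A row lasts 1/10 s, in which the tool goes at most 50 mm and 8.59 degrees, less where a joint would pass 70% of its speed; a pose out of reach is approached as far as the arm can. A call with a number of a shift or a turn outside -1 to 1 is refused whole. A call with a gripper value outside its range is refused whole. "fingers" is the finger opening in mm, from 0 to 85.4, set as the call begins (left out, the last holds). The fingers move at their own pace and stop on an object; "grip_force" is the grip in N (left out, the last holds). Time passes only in rows, so rows that repeat a pose let the fingers close. It gives the time, the measured TCP pose, the force and the opening at its end, in the units of the state.
- bot.get_obs(): the state, without advancing time (a new reading comes with each control period).
- bot.read_camera(name): name is "scene" or "top" or "wrist"; returns a dict with "pixels" (384x512x3 uint8, red, green, blue), "range_z" (384x512 float32, m along the optical axis (not along the pixel's ray), 0 where there is no reading), "fovy" (degrees; the focal length in pixels is half the picture's height over the tangent of half this angle, whatever the lens; pixels are square), "cx", "cy" (the principal point, pixels), "pose" (4x4, takes a point from camera to world coordinates). Camera axes: x right, y down, z forward; pixel columns grow to the right and rows downward; lengths in m; the calibration is good to about 2 mm. A picture is of the moment at which its call begins.
- bot.hand_in(): hands the job in, once; it reports no verdict.
The state is a dict: "t": time; "q": joint angles; "joint_vel": joint speeds; "joint_torque": joint torques, N m; "eef_pos": TCP position; "tool_rot": TCP orientation; "contact_force": force on the tool from outside, world axes, zero at the start; "torque": the same for the moment, N m; "gripper_width": opening from 0.0 (shut) to 1.0 (fully open).
Only numpy, scipy, OpenCV 4.12 (cv2) and the standard library are available. Lean on these libraries where they do the work, as an engineer would, in place of code of your own. Each camera call takes 0.05 s, during which the arm holds its last target.

## Working session

There is one attempt and no reset: what is moved stays moved. The work goes in short steps, Python scripts to look and compute and a tool call to move; the robot and the scene stay as the last step left them, time stands still between calls to the robot, and variables do not carry over. Pictures are saved under pics/ and viewed, and the job is handed in when it is done.

Besides the shell and the picture viewer there is one more tool, called after "Emit:" as name(argument=value, ...), one argument or row to a line, values as JSON. play_rows: Moves the arm, as the interface text tells. Shift numbers are shares of 400 mm and turn numbers shares of 360 degrees, none past 1 either way. Its arguments: {"type":"object","properties":{"motion":{"type":"array"},"fingers":{"type":"number"},"grip_force":{"type":"number"}},"required":["motion"]}

```bash
mkdir -p pics; cat > h.py <<'E'
import numpy as np, cv2
from station import bot
def cam(n):
    c=bot.read_camera(n); p=c["pixels"]; f=p.shape[0]/2/np.tan(np.radians(c["fovy"])/2); c["f"]=f
    z=c["range_z"]; v,u=np.mgrid[:p.shape[0],:p.shape[1]]
    P=np.stack([(u-c["cx"])/f*z,(v-c["cy"])/f*z,z],-1); T=c["pose"]
    c["W"]=P@T[:3,:3].T+T[:3,3]; c["W"][z<=0]=np.nan
    return c
def save(n,p,s=1):
    cv2.imwrite("pics/"+n,cv2.resize(p[...,::-1],None,fx=s,fy=s,interpolation=cv2.INTER_CUBIC))
E
python3 - <<'E'
from h import *
import pickle
for n in("scene","top","wrist"):
    c=cam(n); save(n+"0.png",c["pixels"],1.5); print(n,c["fovy"],c["pose"].round(3).tolist())
    pickle.dump(c,open(n+"0.pkl","wb"))
print(bot.get_obs())
E
```

```text
scene 52.602686977681316 [[0.05, 0.754, -0.655, 1.429], [0.999, -0.032, 0.04, -0.059], [0.009, -0.657, -0.754, 1.094], [0.0, 0.0, 0.0, 1.0]]
top 44.761478240133364 [[-0.004, -0.997, 0.079, 0.514], [-1.0, 0.005, 0.008, -0.002], [-0.009, -0.079, -0.997, 1.483], [0.0, 0.0, 0.0, 1.0]]
wrist 63.03334535003118 [[0.385, -0.872, -0.303, 0.337], [-0.923, -0.363, -0.127, -0.591], [0.0, 0.329, -0.944, 0.373], [0.0, 0.0, 0.0, 1.0]]
{'t': 0.15, 'q': array([ 1.06693533,  0.47762876,  0.02233776,  1.55621057, -0.01148904,
        1.10930889, -0.08308722]), 'joint_vel': array([-0.00095443, -0.00339329, -0.00151044, -0.00376292,  0.0013409 ,
       -0.0005198 ,  0.00031561]), 'joint_torque': array([ 2.98792649e-03, -5.96925294e+01,  1.60978016e+00, -2.81487250e+01,
        1.24846780e-02,  6.55853059e-03, -3.38789357e-05]), 'eef_pos': array([ 0.26003998, -0.62240463,  0.23054228]), 'tool_rot': array([-6.87436152e-04,  9.80480929e-01,  1.96612915e-01, -1.91958477e-04]), 'contact_force': array([-0.3142842 , -0.48234924, -0.04406366]), 'torque': array([ 0.05674996,  0.00196727, -0.0215227 ]), 'gripper_width': 0.9988183983167523}
```

View pics/scene0.png

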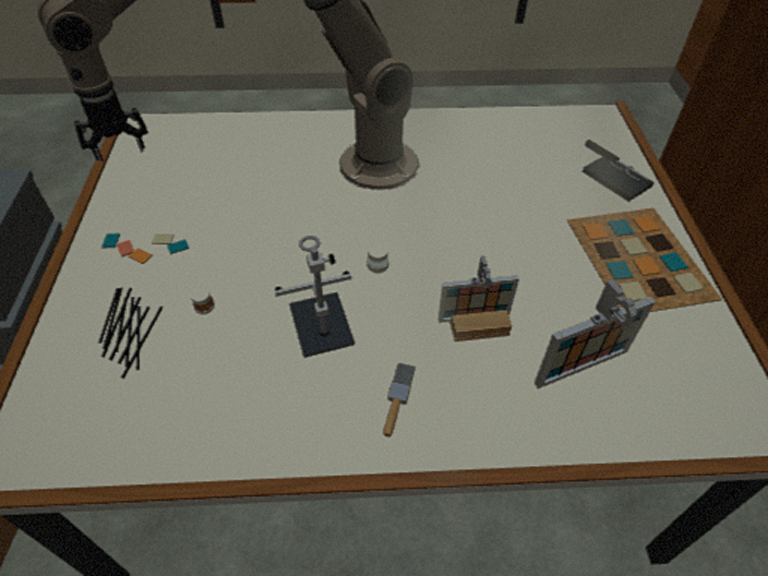

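View pics/top0.png

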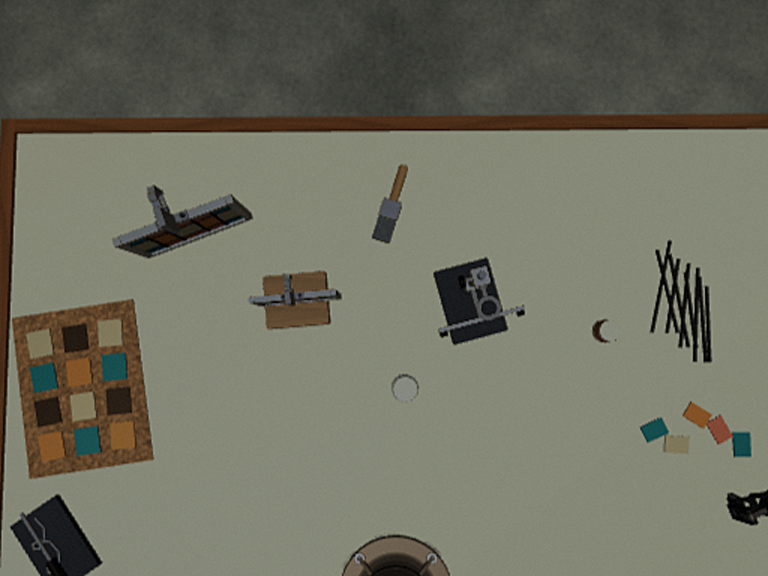

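View pics/wrist0.png

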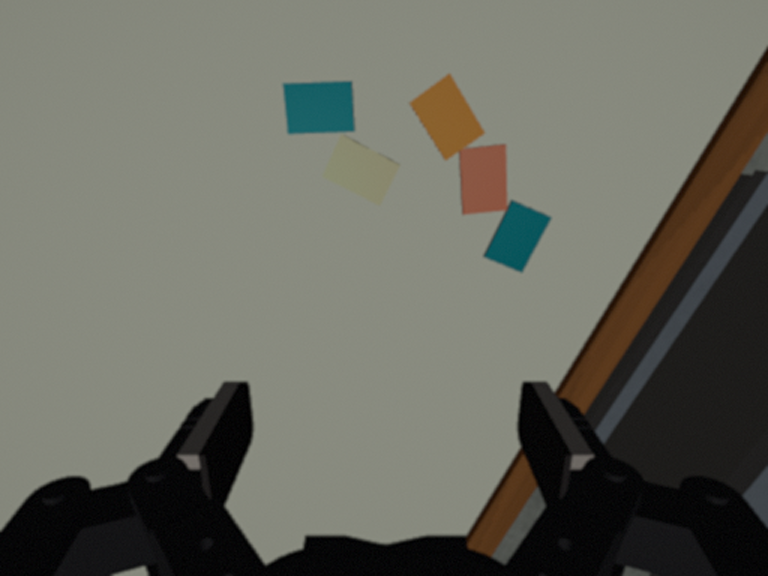

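Two panels resemble the carrier. One stands in the wooden block at top px (295,297) and is the smaller; a larger one stands free at (180,225). The first fits, since it is in a slotted block and smaller. I'll confirm with crops and measure.

```bash
python3 - <<'E'
from h import *
import pickle
t=pickle.load(open("top0.pkl","rb")); s=pickle.load(open("scene0.pkl","rb"))
a=cv2.resize(t["pixels"][110:240,70:240],None,fx=4.5,fy=4.5,interpolation=2)
save("a.png",a)
save("b.png",s["pixels"][160:270,280:440],4.8)
save("c.png",t["pixels"][160:240,270:370],7)
save("d.png",s["pixels"][145:245,170:270],5.8)
W=t["W"]
# segments above table in regions
for n,(r0,r1,c0,c1) in dict(panel=(170,225,160,232),big=(115,175,70,172),stand=(165,235,282,355)).items():
    w=W[r0:r1,c0:c1]; 
    for lo,hi in [(0.03,0.08),(.08,.12),(0.11,.138),(.138,.15),(.15,.18),(.18,.21),(.21,.24),(.24,.3)]:
        m=(w[...,2]>lo)&(w[...,2]<hi); q=w[m]
        if len(q)>3: print(n,lo,hi,len(q),q.mean(0).round(3),q.min(0).round(3),q.max(0).round(3))
E
```

```text
panel 0.03 0.08 1144 [0.6   0.203 0.039] [0.545 0.112 0.03 ] [0.663 0.278 0.08 ]
panel 0.08 0.12 16 [0.603 0.172 0.094] [0.591 0.112 0.08 ] [0.615 0.277 0.107]
panel 0.11 0.138 31 [0.605 0.171 0.135] [0.592 0.112 0.126] [0.615 0.272 0.138]
panel 0.138 0.15 196 [0.604 0.198 0.143] [0.585 0.114 0.138] [0.617 0.279 0.149]
panel 0.15 0.18 38 [0.612 0.193 0.163] [0.585 0.177 0.15 ] [0.642 0.214 0.179]
panel 0.18 0.21 90 [0.612 0.197 0.197] [0.585 0.191 0.182] [0.642 0.205 0.207]
big 0.03 0.08 327 [0.741 0.416 0.056] [0.696 0.302 0.03 ] [0.791 0.525 0.08 ]
big 0.08 0.12 263 [0.743 0.413 0.099] [0.696 0.303 0.08 ] [0.792 0.525 0.12 ]
big 0.11 0.138 196 [0.742 0.415 0.125] [0.696 0.304 0.11 ] [0.794 0.526 0.138]
big 0.138 0.15 82 [0.744 0.411 0.144] [0.697 0.303 0.138] [0.795 0.523 0.15 ]
big 0.15 0.18 177 [0.743 0.41  0.172] [0.696 0.303 0.15 ] [0.791 0.526 0.18 ]
big 0.18 0.21 415 [0.744 0.415 0.185] [0.698 0.304 0.18 ] [0.794 0.529 0.209]
big 0.21 0.24 93 [0.756 0.416 0.222] [0.719 0.4   0.21 ] [0.797 0.434 0.238]
big 0.24 0.3 209 [0.754 0.419 0.26 ] [0.718 0.402 0.24 ] [0.797 0.442 0.273]
stand 0.08 0.12 239 [ 0.572 -0.164  0.101] [ 0.525 -0.256  0.089] [ 0.643 -0.086  0.119]
stand 0.11 0.138 7 [ 0.626 -0.149  0.122] [ 0.618 -0.154  0.11 ] [ 0.631 -0.146  0.136]
stand 0.21 0.24 7 [ 0.625 -0.138  0.237] [ 0.603 -0.164  0.231] [ 0.641 -0.116  0.24 ]
stand 0.24 0.3 334 [ 0.606 -0.154  0.252] [ 0.555 -0.187  0.24 ] [ 0.647 -0.115  0.281]
```

View pics/a.png

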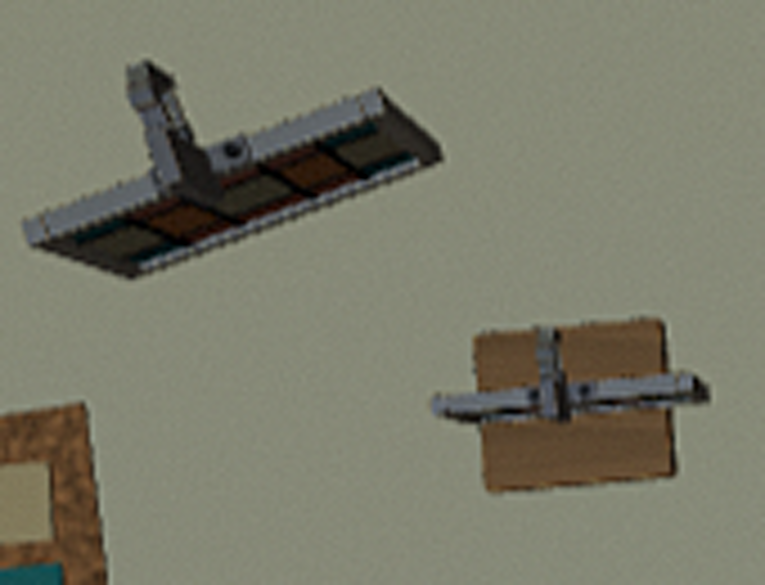

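View pics/b.png

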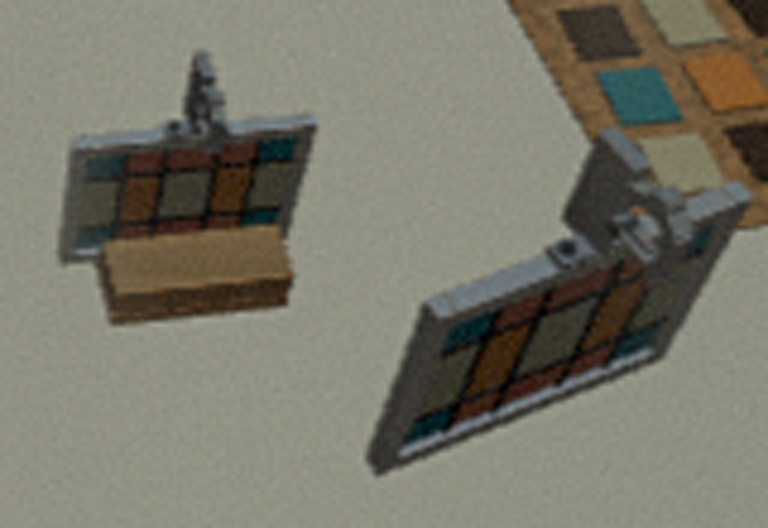

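View pics/c.png

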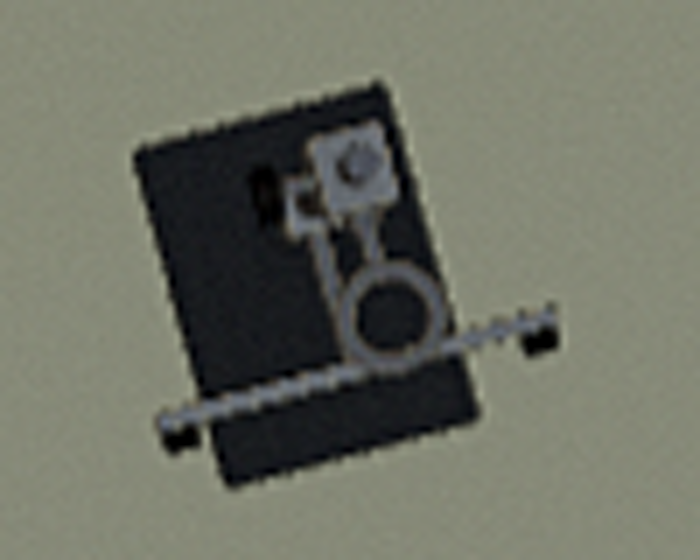

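View pics/d.png

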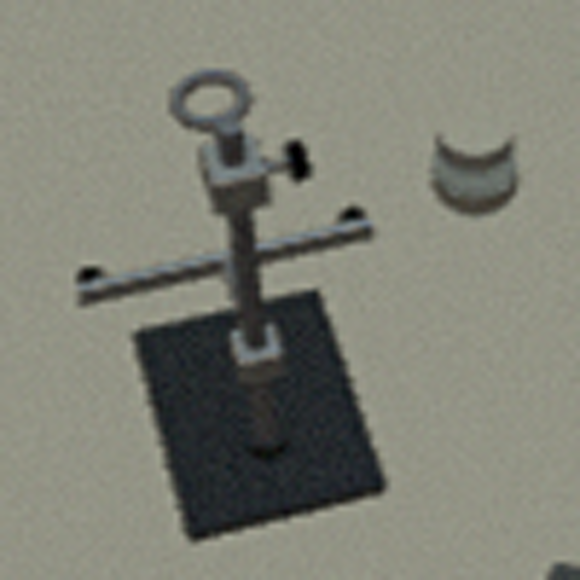

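Confirmed: the panel in the block is the smaller one (about 165 mm wide, rail at z≈0.143). Its mouth faces away from the robot, and the stand's ring points towards the robot. Now the fits.

```bash
cat >> h.py <<'E'
def panel(W,box=None):
    pass
E
python3 - <<'E'
from h import *
import pickle
t=pickle.load(open("top0.pkl","rb")); s=pickle.load(open("scene0.pkl","rb"))
def yaw(q):
    d=np.linalg.svd(q[:,:2]-q[:,:2].mean(0))[2][0]; return d
for n,c,(r0,r1,c0,c1) in (("top",t,(170,225,160,232)),("scene",s,(165,230,285,350))):
    w=c["W"][r0:r1,c0:c1]
    w=w.reshape(-1,3); w=w[(abs(w[:,0]-.604)<.07)&(abs(w[:,1]-.2)<.11)]
    q=w[(w[:,2]>.136)&(w[:,2]<.15)]; 
    q=q[abs(q[:,0]-.604)<.02]
    d=yaw(q); d=d*np.sign(d[1]); pr=q[:,:2]@d; print(n,"rail dir",d,np.degrees(np.arctan2(-d[0],d[1])),q.mean(0),"mid",(pr.max()+pr.min())/2,np.ptp(pr))
    h=w[w[:,2]>.165]; ax=np.array([d[1],-d[0]]); px=h[:,:2]@ax; py=h[:,:2]@d
    print(" hook z max",h[:,2].max(),"x",np.percentile(px,[1,50,99]),"y",np.percentile(py,[1,50,99]), "railx",np.median(q[:,:2]@ax),np.percentile(q[:,:2]@ax,[5,95]))
    if n=="top": print("grip world", ax*(np.percentile(px,1)+.0125)+d*np.median(py), ax, d)
for n,c,(r0,r1,c0,c1) in (("top",t,(165,235,282,355)),("scene",s,(150,245,170,245))):
    w=c["W"][r0:r1,c0:c1].reshape(-1,3)
    q=w[(w[:,2]>.2)]; print(n,"high z hist",np.histogram(q[:,2],bins=np.arange(.2,.3,.005)))
    b=w[(w[:,2]>.085)&(w[:,2]<.115)]; d=yaw(b); print(" bar",d*np.sign(d[1]),b.mean(0))
    bs=w[(w[:,2]>.004)&(w[:,2]<.016)]; r=cv2.minAreaRect((bs[:,:2]*1000).astype(np.float32)); print(" base",r)
    # ring
    g=q[(q[:,0]<.60)]; zr=np.median(g[:,2]); g=g[abs(g[:,2]-zr)<.01]
    A=np.c_[2*g[:,:2],np.ones(len(g))]; x=np.linalg.lstsq(A,(g[:,:2]**2).sum(1),rcond=None)[0]
    print(" ring c",x[:2],"r",np.sqrt(x[2]+x[0]**2+x[1]**2),"z",zr,g[:,2].min(),g[:,2].max(),len(g))
E
```

```text
top rail dir [-0.08635194  0.9962647 ] 4.953771165922355 [0.60406608 0.1949647  0.14246566] mid 0.1431134460055961 0.16818618400415142
 hook z max 0.20656491831906232 x [0.60008333 0.62822849 0.65615993] y [0.13852572 0.14238515 0.14916481] railx 0.6187711952164401 [0.61318528 0.62436473]
grip world [0.59799991 0.19475106] [0.9962647  0.08635194] [-0.08635194  0.9962647 ]
scene rail dir [-0.08601331  0.99629399] 4.934296397774346 [0.60649428 0.19402366 0.14211865] mid 0.14293569603844822 0.16800690536749563
 hook z max 0.20719302661094796 x [0.60164881 0.62930195 0.65901806] y [0.13693788 0.14099917 0.14775748] railx 0.6221413811070889 [0.61377086 0.62651684]
top high z hist (array([  0,   0,   0,   0,   0,   0,   2,   5,  61, 114,  74,  59,   1,
         1,   3,  17,   4,   0,   0]), array([0.2  , 0.205, 0.21 , 0.215, 0.22 , 0.225, 0.23 , 0.235, 0.24 ,
       0.245, 0.25 , 0.255, 0.26 , 0.265, 0.27 , 0.275, 0.28 , 0.285,
       0.29 , 0.295]))
 bar [-0.2649264   0.96426864] [ 0.57176893 -0.16355749  0.10061364]
 base ((603.0109252929688, -175.1539306640625), (228.35507202148438, 219.41116333007812), 89.5969467163086)
 ring c [ 0.57558055 -0.16651956] r 0.01840393206776548 z 0.24568286728041389 0.24046981297381564 0.25109729404986636 131
scene high z hist (array([ 4,  8,  4,  5,  1,  0,  8, 10, 40, 75, 39, 55,  5,  4,  8, 11,  8,
        0,  0]), array([0.2  , 0.205, 0.21 , 0.215, 0.22 , 0.225, 0.23 , 0.235, 0.24 ,
       0.245, 0.25 , 0.255, 0.26 , 0.265, 0.27 , 0.275, 0.28 , 0.285,
       0.29 , 0.295]))
 bar [-0.2241522   0.97455415] [ 0.58057469 -0.16974233  0.0999902 ]
 base ((492.2962951660156, -198.31283569335938), (293.2011413574219, 453.3040466308594), 88.40299224853516)
 ring c [ 0.57694017 -0.16828855] r 0.01792865468785291 z 0.24630825284916447 0.24009372922508776 0.2523515614938747 80
```

```bash
python3 - <<'E'
from h import *
import pickle
t=pickle.load(open("top0.pkl","rb")); s=pickle.load(open("scene0.pkl","rb"))
def ray(c,uv,z):
    T=c["pose"]; d=np.c_[(uv[:,0]-c["cx"])/c["f"],(uv[:,1]-c["cy"])/c["f"],np.ones(len(uv))]@T[:3,:3].T
    return T[:3,3]+d*((z-T[2,3])/d[:,2])[:,None]
for n,c,(r0,r1,c0,c1) in (("top",t,(165,235,282,345)),("scene",s,(185,245,180,240))):
    p=c["pixels"][r0:r1,c0:c1].astype(int).max(-1); m=(p<60).astype(np.uint8)
    m=cv2.morphologyEx(cv2.morphologyEx(m,cv2.MORPH_OPEN,np.ones((3,3))),cv2.MORPH_CLOSE,np.ones((9,9)))
    k,l,st,ce=cv2.connectedComponentsWithStats(m); i=1+st[1:,4].argmax()
    v,u=np.where(l==i); P=ray(c,np.c_[u+c0,v+r0].astype(float),.01)
    print(n,cv2.minAreaRect((P[:,:2]*1000).astype(np.float32)))
    w=c["W"][150:245,165:355].reshape(-1,3) if n=="scene" else c["W"][165:235,282:355].reshape(-1,3)
    q=w[(w[:,2]>.27)&(w[:,2]<.3)]; print("post",len(q),q.mean(0))
for a in (13,14,15):
    pass
E
```

```text
top ((599.4020385742188, -158.9121856689453), (158.1625518798828, 118.743896484375), 15.009998321533203)
post 24 [ 0.62978138 -0.15186263  0.2779329 ]
scene ((574.636962890625, -161.15103149414062), (222.7315673828125, 129.07101440429688), 14.954475402832031)
post 27 [ 0.63296999 -0.15285741  0.27755054]
```

```bash
cat >> h.py <<'E'
from scipy.spatial.transform import Rotation as Ro
def obs(): return bot.get_obs()
def Rt(o): w,x,y,z=o["tool_rot"]; return Ro.from_quat([x,y,z,w])
def down(yaw): # tool x at yaw, z down
    a=np.radians(yaw); return Ro.from_matrix(np.array([[np.cos(a),np.sin(a),0],[np.sin(a),-np.cos(a),0],[0,0,-1]]))
def to(p,yaw,R=None):
    o=obs(); r=Rt(o); R=R or down(yaw)
    s=r.inv().apply(np.array(p)-o["eef_pos"])/.4; v=(r.inv()*R).as_rotvec()/(2*np.pi)
    print("pos",o["eef_pos"].round(4),"t",o["t"],"yaw",np.degrees(np.arctan2(*r.as_matrix()[[1,0],0])).round(2),"F",o["contact_force"].round(2),"w",o["gripper_width"])
    print("shift",s.round(4),"turn",v.round(4)); return s,v
E
python3 - <<'E'
from h import *
to([.42,-.40,.33],5);to([.55,0,.33],5)
E
```

```text
pos [ 0.26   -0.6224  0.2305] t 0.15 yaw 22.68 F [-0.31 -0.48 -0.04] w 0.9988183983167523
shift [ 0.5833 -0.3592 -0.2482] turn [-0.0002  0.0001  0.0491]
pos [ 0.26   -0.6224  0.2305] t 0.15 yaw 22.68 F [-0.31 -0.48 -0.04] w 0.9988183983167523
shift [ 1.2688 -1.1566 -0.2471] turn [-0.0002  0.0001  0.0491]
```

Emit:
play_rows(
  motion=[
    [[0.1,-0.06,-0.1],[0,0,0.016]],
    [[0.2,-0.12,-0.2],[0,0,0.03]],
    [[0.3,-0.18,-0.25],[0,0,0.049]],
    [[0.4,-0.25,-0.25],[0,0,0.049]],
    [[0.5,-0.31,-0.25],[0,0,0.049]],
    [[0.583,-0.36,-0.25],[0,0,0.049]],
    [[0.583,-0.36,-0.25],[0,0,0.049]],
  ],
  fingers=60,
  grip_force=80,
)

```text
t: 0.85
eef_pos: [0.425, -0.3927, 0.3309]
tool_rot: [-0.002, 0.999, 0.05, 0.001]
contact_force: [-0.6, -0.2, -0.1]
gripper_width: 0.705
```

```bash
python3 - <<'E'
from h import *
to([.50,-.08,.33],5)
E
```

```text
pos [ 0.425  -0.3927  0.3309] t 0.85 yaw 5.69 F [-0.65 -0.24 -0.09] w 0.7052993434118369
shift [ 0.2639 -0.7593  0.0059] turn [-0.0006 -0.0003  0.0019]
```

Emit:
play_rows(
  motion=[
    [[0.04,-0.12,0],[0,0,0.002]],
    [[0.08,-0.24,0],[0,0,0.002]],
    [[0.12,-0.36,0],[0,0,0.002]],
    [[0.16,-0.48,0],[0,0,0.002]],
    [[0.2,-0.6,0],[0,0,0.002]],
    [[0.24,-0.7,0],[0,0,0.002]],
    [[0.264,-0.76,0],[0,0,0.002]],
  ],
)

```text
t: 1.55
eef_pos: [0.5004, -0.0757, 0.3325]
tool_rot: [-0.003, 0.999, 0.045, 0.001]
contact_force: [0.3, -0.6, -0.9]
gripper_width: 0.705
```

```bash
python3 - <<'E'
from h import *
to([.5985,.1945,.29],4.95)
E
```

```text
pos [ 0.5004 -0.0757  0.3325] t 1.55 yaw 5.2 F [ 0.26 -0.59 -0.9 ] w 0.7045320216783171
shift [ 0.3053 -0.6498  0.1103] turn [-0.0008 -0.0004  0.0007]
```

Emit:
play_rows(
  motion=[
    [[0.05,-0.1,0.02],[0,0,0]],
    [[0.1,-0.2,0.04],[0,0,0]],
    [[0.15,-0.3,0.06],[0,0,0]],
    [[0.2,-0.42,0.07],[-0.001,0,0.001]],
    [[0.25,-0.53,0.09],[-0.001,0,0.001]],
    [[0.285,-0.61,0.1],[-0.001,0,0.001]],
    [[0.305,-0.65,0.11],[-0.001,0,0.001]],
    [[0.305,-0.65,0.11],[-0.001,0,0.001]],
  ],
)

```text
t: 2.35
eef_pos: [0.5981, 0.1967, 0.2888]
tool_rot: [0.0, 0.999, 0.044, 0.0]
contact_force: [-0.3, -0.8, 0.7]
gripper_width: 0.705
```

```bash
python3 - <<'E'
from h import *
to([.5985,.1945,.155],4.95)
c=cam("wrist"); save("w1.png",c["pixels"],1.5)
w=c["W"].reshape(-1,3); w=w[(abs(w[:,0]-.604)<.07)&(abs(w[:,1]-.2)<.11)]
ax=np.array([.9963,.0863]);d=np.array([-.0863,.9963])
h=w[(w[:,2]>.165)&(w[:,2]<.215)]; print(len(h),np.percentile(h[:,:2]@ax,[1,50,99]),np.percentile(h[:,:2]@d,[1,50,99]),h[:,2].max())
print(np.array([.598,.19475])@ax,np.array([.598,.19475])@d)
E
```

```text
pos [0.5981 0.1967 0.2888] t 2.35 yaw 5.04 F [-0.34 -0.83  0.74] w 0.7054974754906347
shift [0.0004 0.0053 0.3344] turn [ 0.0001 -0.0001  0.0003]
976 [0.5998361  0.63088731 0.6552145 ] [0.13833647 0.14294682 0.14822229] 0.20355163449930058
0.612594325 0.142422025
```

View pics/w1.png

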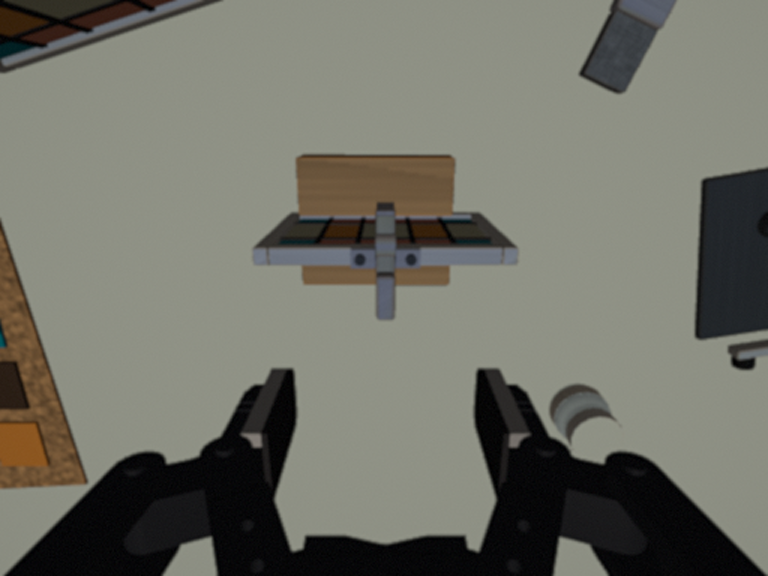

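The wrist view shows the hook plate at (385,290), centred between the fingers (285/485), and it agrees with the top camera to within 1 mm. Descending.

Emit:
play_rows(
  motion=[
    [[0,0.004,0.07],[0,0,0]],
    [[0,0.004,0.14],[0,0,0]],
    [[0,0.004,0.2],[0,0,0]],
    [[0,0.004,0.26],[0,0,0]],
    [[0,0.004,0.31],[0,0,0]],
    [[0,0.004,0.334],[0,0,0]],
    [[0,0.004,0.334],[0,0,0]],
  ],
)

```text
t: 3.1
eef_pos: [0.5981, 0.1898, 0.1547]
tool_rot: [0.002, 0.999, 0.041, -0.0]
contact_force: [-0.4, -0.4, 0.0]
gripper_width: 0.703
```

```bash
python3 - <<'E'
from h import *
to([.598,.195,.155],4.95)
c=cam("wrist"); save("w2.png",c["pixels"],1.5)
E
```

```text
pos [0.5981 0.1898 0.1547] t 3.1 yaw 4.75 F [-0.42 -0.42  0.02] w 0.7025156115780107
shift [ 0.0008 -0.013  -0.0007] turn [ 0.0006  0.0002 -0.0006]
```

View pics/w2.png

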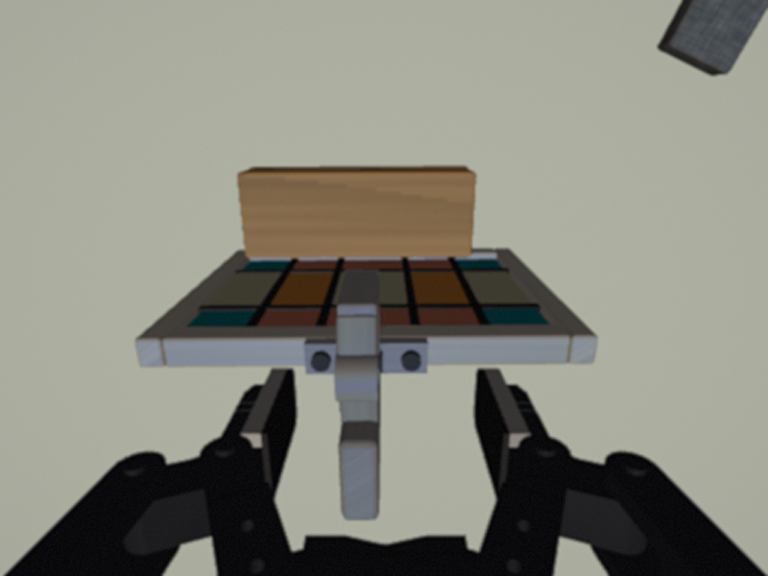

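The plate sits at u≈360 against the finger middle at 385, so the arm settled about 5 mm off in y. Correcting before I close.

Emit:
play_rows(
  motion=[
    [[0.001,-0.007,0],[0,0,0]],
    [[0.001,-0.013,-0.001],[0.001,0,-0.001]],
    [[0.001,-0.013,-0.001],[0.001,0,-0.001]],
    [[0.001,-0.013,-0.001],[0.001,0,-0.001]],
  ],
)

```text
t: 3.55
eef_pos: [0.599, 0.1961, 0.1569]
tool_rot: [-0.002, 0.999, 0.045, 0.001]
contact_force: [-0.8, -0.2, 0.1]
gripper_width: 0.702
```

```bash
python3 - <<'E'
from h import *
to([.598,.195,.155],4.95)
E
```

```text
pos [0.599  0.1961 0.1569] t 3.55 yaw 5.15 F [-0.83 -0.24  0.12] w 0.7021136807611111
shift [-0.0027  0.0025  0.0047] turn [-0.0006 -0.0003  0.0006]
```

Emit:
play_rows(
  motion=[
    [[-0.002,0.002,0.004],[0,0,0]],
    [[-0.002,0.002,0.004],[0,0,0]],
    [[-0.002,0.002,0.004],[0,0,0]],
    [[-0.002,0.002,0.004],[0,0,0]],
    [[-0.002,0.002,0.004],[0,0,0]],
    [[-0.002,0.002,0.004],[0,0,0]],
  ],
)

```text
t: 4.15
eef_pos: [0.5983, 0.1952, 0.1553]
tool_rot: [-0.002, 0.999, 0.045, 0.001]
contact_force: [-0.6, -0.3, 0.6]
gripper_width: 0.702
```

```bash
python3 - <<'E'
from h import *
to([.598,.195,.155],4.95)
c=cam("wrist"); save("w3.png",c["pixels"],1.5)
to([.598,.195,.155],4.95)
E
```

```text
pos [0.5983 0.1952 0.1553] t 4.15 yaw 5.15 F [-0.63 -0.26  0.56] w 0.7021395214223219
shift [-0.0007  0.0005  0.0007] turn [-0.0006 -0.0003  0.0006]
pos [0.5983 0.1953 0.1553] t 4.2 yaw 5.15 F [-0.45 -0.31 -0.23] w 0.7028906311159225
shift [-0.0007  0.0006  0.0007] turn [-0.0006 -0.0003  0.0006]
```

View pics/w3.png

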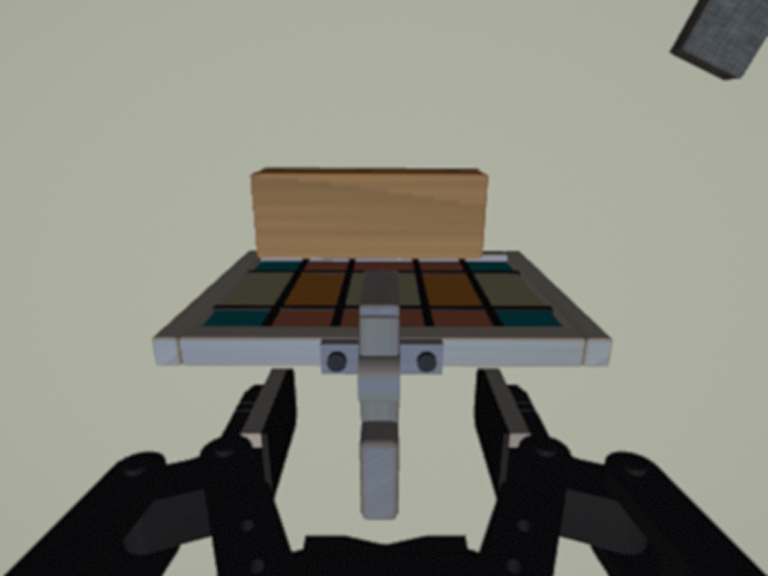

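Centred to within about 1 mm. Closing with a small correction.

Emit:
play_rows(
  motion=[
    [[0,-0.003,0],[0,0,0]],
    [[0,-0.003,0],[0,0,0]],
    [[0,-0.003,0],[0,0,0]],
    [[0,-0.003,0],[0,0,0]],
    [[0,-0.003,0],[0,0,0]],
    [[0,-0.003,0],[0,0,0]],
    [[0,-0.003,0],[0,0,0]],
    [[0,-0.003,0],[0,0,0]],
  ],
  fingers=0,
  grip_force=80,
)

```text
t: 5.0
eef_pos: [0.5982, 0.1966, 0.1555]
tool_rot: [-0.002, 0.999, 0.045, 0.001]
contact_force: [0.7, 0.8, 1.6]
gripper_width: 0.109
```

```bash
python3 - <<'E'
from h import *
to([.598,.195,.155],4.95)
E
```

```text
pos [0.5982 0.1966 0.1555] t 5.0 yaw 5.16 F [0.73 0.77 1.63] w 0.10897328288522071
shift [-0.0009  0.004   0.0011] turn [-0.0006 -0.0003  0.0006]
```

Emit:
play_rows(
  motion=[
    [[0,0,-0.03],[0,0,0]],
    [[0,0,-0.06],[0,0,0]],
    [[0,0,-0.1],[0,0,0]],
    [[0,0,-0.16],[0,0,0]],
    [[0,0,-0.22],[0,0,0]],
    [[0,0,-0.29],[0,0,0]],
    [[0,0,-0.36],[0,0,0]],
    [[0,0,-0.4],[0,0,0]],
  ],
)

```text
t: 5.8
eef_pos: [0.5984, 0.1964, 0.3195]
tool_rot: [-0.003, 0.999, 0.045, 0.003]
contact_force: [0.5, 0.3, -3.5]
gripper_width: 0.106
```

Emit:
play_rows(
  motion=[
    [[0,0,0],[0,0,0]],
    [[0,0,0],[0,0,0]],
    [[0,0,0],[0,0,0]],
  ],
)

```text
t: 6.1
eef_pos: [0.5977, 0.196, 0.3185]
tool_rot: [-0.002, 0.999, 0.045, 0.002]
contact_force: [-0.2, 0.2, -4.3]
gripper_width: 0.107
```

```bash
python3 - <<'E'
from h import *
to([.49,0.0,.315],15)
to([.50,-0.186,.315],15)
c=cam("wrist"); save("w4.png",c["pixels"],1.5)
E
```

```text
pos [0.5977 0.196  0.3185] t 6.1 yaw 5.17 F [-0.22  0.16 -4.33] w 0.10747819855934396
shift [-0.3123  0.4638  0.0055] turn [-0.0006 -0.0007 -0.0273]
pos [0.5977 0.196  0.3185] t 6.1 yaw 5.17 F [-0.22  0.16 -4.33] w 0.10747819855934396
shift [-0.3293  0.9292  0.0035] turn [-0.0006 -0.0007 -0.0273]
```

View pics/w4.png

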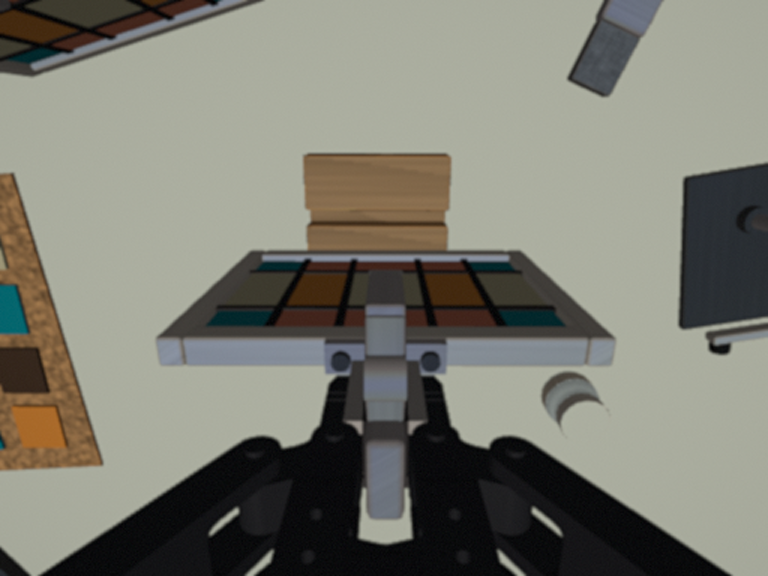

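The panel is clear of the block, held at the plate. Moving towards the stand, staying in front of it.

Emit:
play_rows(
  motion=[
    [[-0.06,0.06,0],[0,0,-0.006]],
    [[-0.12,0.12,0],[0,0,-0.012]],
    [[-0.17,0.19,0],[0,0,-0.018]],
    [[-0.22,0.26,0],[0,0,-0.024]],
    [[-0.26,0.33,0],[0,0,-0.027]],
    [[-0.29,0.4,0],[0,0,-0.027]],
    [[-0.312,0.46,0.005],[0,0,-0.027]],
    [[-0.312,0.46,0.005],[0,0,-0.027]],
  ],
)

```text
t: 6.95
eef_pos: [0.4883, -0.003, 0.3137]
tool_rot: [-0.001, 0.992, 0.127, 0.0]
contact_force: [0.3, -0.5, -3.7]
gripper_width: 0.105
```

```bash
python3 - <<'E'
from h import *
to([.4875,-0.19,.315],15)
E
```

```text
pos [ 0.4883 -0.003   0.3137] t 6.95 yaw 14.54 F [ 0.33 -0.52 -3.74] w 0.10532737496621127
shift [-0.1192  0.4519 -0.0042] turn [-0.0003 -0.0001 -0.0013]
```

Emit:
play_rows(
  motion=[
    [[-0.02,0.08,-0.004],[0,0,-0.001]],
    [[-0.04,0.16,-0.004],[0,0,-0.001]],
    [[-0.06,0.24,-0.004],[0,0,-0.001]],
    [[-0.08,0.31,-0.004],[0,0,-0.001]],
    [[-0.1,0.38,-0.004],[0,0,-0.001]],
    [[-0.115,0.43,-0.004],[0,0,-0.001]],
    [[-0.119,0.452,-0.004],[0,0,-0.001]],
    [[-0.119,0.452,-0.004],[0,0,-0.001]],
  ],
)

```text
t: 7.75
eef_pos: [0.4875, -0.1904, 0.3142]
tool_rot: [-0.001, 0.992, 0.129, -0.0]
contact_force: [-0.0, 1.1, -4.0]
gripper_width: 0.11
```

Emit:
play_rows(
  motion=[
    [[0,0,0],[0,0,0]],
    [[0,0,0],[0,0,0]],
  ],
)

```text
t: 7.95
eef_pos: [0.4877, -0.1887, 0.3139]
tool_rot: [-0.002, 0.992, 0.13, -0.001]
contact_force: [-0.8, 0.3, -3.7]
gripper_width: 0.104
```

```bash
python3 - <<'E'
from h import *
to([.4875,-0.19,.315],15)
for n in("scene","top","wrist"):
    c=cam(n); save(n+"5.png",c["pixels"] if n=="wrist" else (c["pixels"][120:260,240:400] if n=="top" else c["pixels"][100:240,120:280]),1.5 if n=="wrist" else 4)
    import pickle; pickle.dump(c,open(n+"5.pkl","wb"))
E
```

```text
pos [ 0.4877 -0.1887  0.3139] t 7.95 yaw 14.95 F [-0.77  0.34 -3.68] w 0.10356165571302357
shift [-0.0014  0.003  -0.0027] turn [-0.0006  0.0001 -0.0001]
```

View pics/scene5.png

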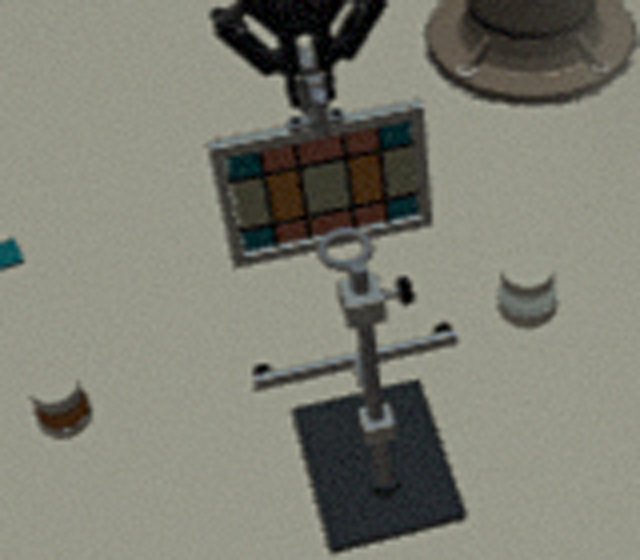

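View pics/top5.png

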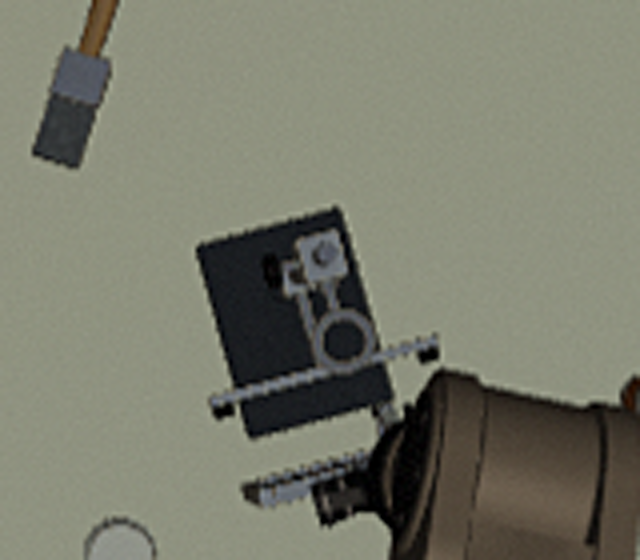

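View pics/wrist5.png

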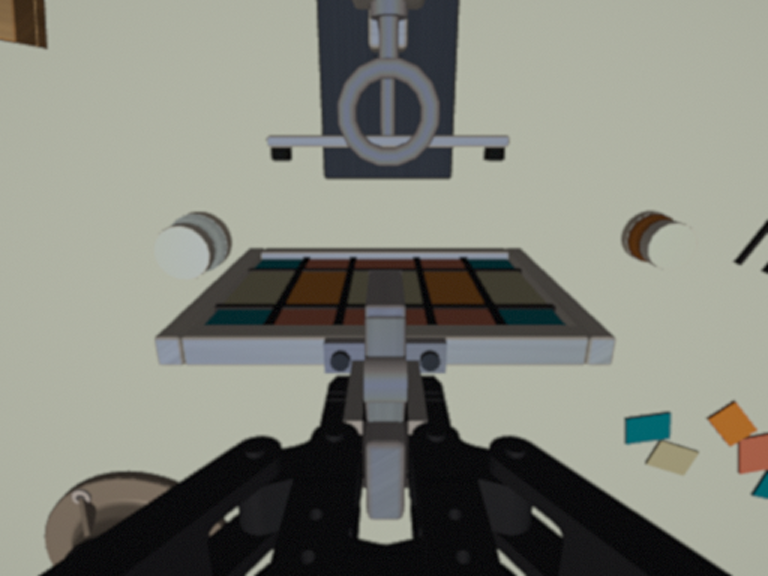

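The wrist view shows the ring at (388,111) straight ahead of the hook (nose near (385,290)). I'll measure both in the tool frame from this one camera.

```bash
cat > m.py <<'E'
from h import *
def measure(c,o):
    r=down(15) ; W=c["W"]; ex=np.array([np.cos(np.radians(15)),np.sin(np.radians(15)),0]); ey=np.array([-ex[1],ex[0],0])
    L=(W-o["eef_pos"]); X=L@ex; Y=L@ey; Z=W[...,2]
    w=np.stack([X,Y,Z],-1)
    return w
E
python3 - <<'E'
from m import *
import pickle
c=pickle.load(open("wrist5.pkl","rb")); o=obs(); w=measure(c,o)
g=w[30:115,215:300].reshape(-1,3); g=g[(g[:,2]>.225)&(g[:,2]<.27)]; 
g=g[g[:,0]<np.nanmin(g[:,0])+.033]
A=np.c_[2*g[:,:2],np.ones(len(g))]; x=np.linalg.lstsq(A,(g[:,:2]**2).sum(1),rcond=None)[0]
print("ring",x[:2],np.sqrt(x[2]+x[0]**2+x[1]**2),np.percentile(g[:,2],[1,10,50,90,99]),len(g))
h=w[175:350,235:280].reshape(-1,3); 
k=h[h[:,2]>.31]
for lo,hi in [(-.05,-.02),(-.02,-.01),(-.01,0),(0,.01),(.01,.02),(.02,.03),(.03,.04),(.04,.06)]:
    m=(k[:,0]>lo)&(k[:,0]<hi); 
    if m.sum()>3: print(lo,m.sum(),np.percentile(k[m],[2,50,98],axis=0).round(4).tolist())
# rail
q=w[220:245,110:405].reshape(-1,3); q=q[(q[:,2]>.28)&(q[:,2]<.33)&(abs(q[:,1])<.1)]; 
print("rail",len(q),np.polyfit(q[:,1],q[:,0],1),np.polyfit(q[:,1],q[:,2],1),np.percentile(q,[1,50,99],axis=0))
s=pickle.load(open("scene5.pkl","rb")); ws=measure(s,o)
g=ws[150:175,190:222].reshape(-1,3); g=g[(g[:,2]>.225)&(g[:,2]<.27)]; print("scene ring z",np.percentile(g[:,2],[5,50,95]),np.percentile(g[:,0],[1,99]),np.percentile(g[:,1],[1,50,99]))
E
```

```text
ring [ 0.08751421 -0.00190526] 0.017627675963489055 [0.24294983 0.24429675 0.24603284 0.24716389 0.24793235] 1659
-0.02 235 [[-0.0146, -0.007, 0.3506], [-0.0117, -0.0007, 0.36], [-0.0101, 0.006, 0.3622]]
-0.01 881 [[-0.0096, -0.0079, 0.3506], [-0.0053, -0.0003, 0.3603], [-0.0003, 0.0069, 0.3655]]
0 1579 [[0.0004, -0.0101, 0.3202], [0.0082, -0.0007, 0.3587], [0.01, 0.0084, 0.3786]]
0.01 1205 [[0.01, -0.0102, 0.3206], [0.0107, -0.0011, 0.3534], [0.0177, 0.0089, 0.3785]]
0.02 606 [[0.0214, -0.0053, 0.3585], [0.0266, -0.0004, 0.3606], [0.0299, 0.0041, 0.362]]
0.03 1012 [[0.0301, -0.0054, 0.3494], [0.0346, -0.0007, 0.3542], [0.0399, 0.0043, 0.3596]]
0.04 729 [[0.0401, -0.0052, 0.3214], [0.0421, -0.0004, 0.3409], [0.0426, 0.0042, 0.3508]]
rail 6355 [0.00067664 0.00644946] [0.00261461 0.30079315] [[-0.00107941 -0.08083994  0.294152  ]
 [ 0.00709632  0.00736125  0.30037213]
 [ 0.01095462  0.07952482  0.31862321]]
scene ring z [0.23030467 0.24866753 0.25994657] [0.00821286 0.15845167] [-0.03392998 -0.00187638  0.03231126]
```

```bash
python3 - <<'E'
from m import *
import pickle
c=pickle.load(open("wrist5.pkl","rb")); o=obs(); w=measure(c,o)
q=w[168:222,150:360].reshape(-1,3); q=q[(q[:,2]>.17)&(q[:,2]<.29)&(q[:,0]<.03)&(abs(q[:,1])<.075)&(abs(q[:,1])>.015)]
p=np.polyfit(q[:,2],q[:,0],1); print(len(q),p,"x at rail",np.polyval(p,.3),"res",np.std(np.polyval(p,q[:,2])-q[:,0]))
ex=np.array([np.cos(np.radians(15)),np.sin(np.radians(15)),0]); ey=np.array([-ex[1],ex[0],0])
T=o["eef_pos"]+ex*.0432+ey*-.0014; print(T); to([T[0],T[1],.315],15); print(np.degrees(Rt(o).as_matrix()[:,2]))
E
```

```text
7630 [-0.01201974  0.01062914] x at rail 0.007023221906460991 res 0.0007006895279057874
[ 0.52974367 -0.17956786  0.31424152]
pos [ 0.4877 -0.1894  0.3142] t 8.1 yaw 14.9 F [ 0.67 -0.4  -3.74] w 0.10849649445889219
shift [ 0.108   0.0033 -0.0019] turn [-0.0005  0.0001 -0.0003]
[ -0.0657749    0.15981104 -57.29551888]
```

Emit:
play_rows(
  motion=[
    [[0.03,0.003,0],[0,0,0]],
    [[0.06,0.003,0],[0,0,0]],
    [[0.09,0.003,0],[0,0,0]],
    [[0.108,0.003,0],[0,0,0]],
    [[0.108,0.003,0],[0,0,0]],
    [[0.108,0.003,0],[0,0,0]],
  ],
)

```text
t: 8.7
eef_pos: [0.5297, -0.1794, 0.3139]
tool_rot: [-0.002, 0.992, 0.13, -0.001]
contact_force: [0.4, -0.6, -3.6]
gripper_width: 0.107
```

```bash
cat >> m.py <<'E'
def rh(c,o,zlo=.225,zhi=.265):
    w=measure(c,o); p=o["eef_pos"][2]
    g=w.reshape(-1,3); g=g[(g[:,2]>zlo)&(g[:,2]<zhi)&(g[:,0]>.035)&(g[:,0]<.07)&(abs(g[:,1])<.03)]
    if zhi<p-.04+1:
        A=np.c_[2*g[:,:2],np.ones(len(g))]; x=np.linalg.lstsq(A,(g[:,:2]**2).sum(1),rcond=None)[0]
        print("ring",x[:2],np.sqrt(x[2]+x[0]**2+x[1]**2),"z",np.percentile(g[:,2],[1,10,50,90,99]),len(g))
    h=w[170:350,235:280].reshape(-1,3); h=h[(h[:,2]>p+.015)&(h[:,0]>.03)&(h[:,0]<.06)&(abs(h[:,1])<.012)]
    print("nose x",np.percentile(h[:,0],[50,95,99]),"y",np.percentile(h[:,1],[2,50,98]))
E
python3 - <<'E'
from m import *
c=cam("wrist"); o=obs(); to([0.52974367,-0.17956786,.27],15); save("w6.png",c["pixels"],1.5); rh(c,o)
s=cam("scene"); save("s6.png",s["pixels"][100:240,120:280],4)
E
```

```text
pos [ 0.5294 -0.1797  0.314 ] t 8.75 yaw 14.89 F [ 0.44 -0.49 -4.  ] w 0.11003510024575486
shift [0.001  0.0003 0.11  ] turn [-0.0005  0.0002 -0.0003]
ring [ 0.04727245 -0.00048397] 0.017622422919618207 z [0.24272468 0.24421134 0.24602735 0.24719032 0.24791681] 1467
nose x [0.03808308 0.04258526 0.04274733] y [-0.00549928 -0.000856    0.00413592]
```

View pics/w6.png

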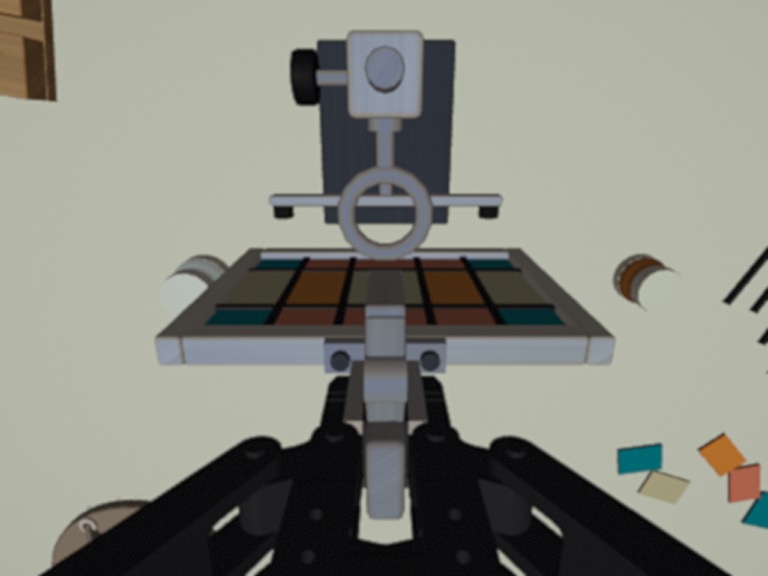

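View pics/s6.png

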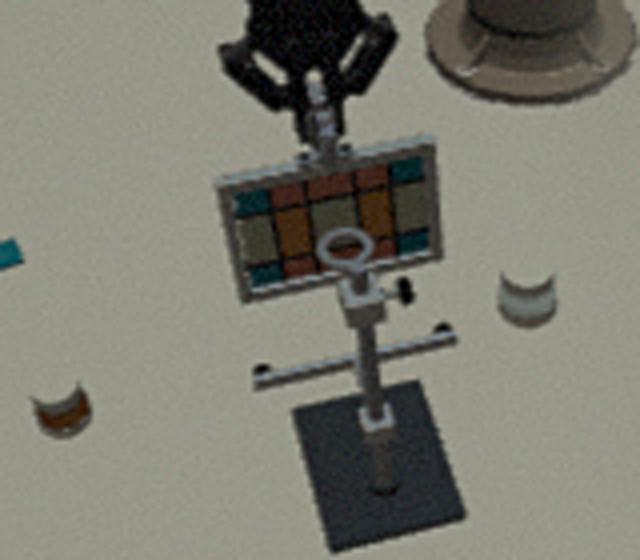

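```bash
cat >> m.py <<'E'
def wire(c,o,zlo=.236,zhi=.252):
    w=measure(c,o); g=w.reshape(-1,3)
    g=g[(g[:,2]>zlo)&(g[:,2]<zhi)&(g[:,0]>.014)&(g[:,0]<.13)&(abs(g[:,1])<.03)]
    k=g[abs(g[:,1])<.003]; x=np.sort(k[:,0]); j=np.where(np.diff(x)>.01)[0]
    for a in np.split(x,j+1): print(" seg",np.percentile(a,[1,50,99]).round(4),len(a))
    s=g[:,0]; 
    x0=x[0]+.004; front=k[k[:,0]<x0+.006]; print("front z",np.percentile(front[:,2],[1,50,99]).round(4))
    for _ in range(6):
        cx=x0+.018; r=np.hypot(g[:,0]-cx,g[:,1]); G=g[(r>.012)&(r<.024)&(g[:,0]<cx+.008)]
        f=lambda p:np.hypot(G[:,0]-p[0],G[:,1]-p[1])-.018
        from scipy.optimize import least_squares
        p=least_squares(f,[cx,0]).x; x0=p[0]-.018
    print("ring fixed r centre",p,"front wire",x0,len(G))
E
python3 - <<'E'
from m import *
import pickle
c=pickle.load(open("wrist5.pkl","rb")); o=dict(obs()); 
o5=dict(o); o5["eef_pos"]=np.array([.4877,-.1890,.314]); wire(c,o5)
c=cam("wrist"); wire(c,o); pickle.dump(c,open("w6.pkl","wb")); rh(c,o)
E
```

```text
seg [0.0666 0.0707 0.0749] 119
 seg [0.1017 0.1163 0.1286] 436
front z [0.2433 0.2462 0.248 ]
ring fixed r centre [ 0.08820709 -0.00216332] front wire 0.0702070896942735 1448
 seg [0.0243 0.0289 0.0321] 94
 seg [0.0596 0.0734 0.0864] 394
front z [0.2417 0.2459 0.2481]
ring fixed r centre [ 0.04624762 -0.00046578] front wire 0.02824762147364077 1218
ring [ 0.04746091 -0.00046216] 0.017585200745548358 z [0.24263151 0.24429898 0.24604402 0.2471436  0.24785071] 1479
nose x [0.03802883 0.04229332 0.04249197] y [-0.00568957 -0.00071364  0.00396546]
```

Emit:
play_rows(
  motion=[
    [[0.006,0,0.03],[0,0,0]],
    [[0.006,0,0.06],[0,0,0]],
    [[0.006,0,0.09],[0,0,0]],
    [[0.006,0,0.115],[0,0,0]],
    [[0.006,0,0.115],[0,0,0]],
    [[0.006,0,0.115],[0,0,0]],
  ],
)

```text
t: 9.45
eef_pos: [0.5315, -0.179, 0.2679]
tool_rot: [-0.002, 0.992, 0.129, -0.001]
contact_force: [0.5, -0.4, -2.3]
gripper_width: 0.107
```

```bash
python3 - <<'E'
from m import *
o=obs(); c=cam("wrist"); to([0.532,-0.179,.255],15); save("w7.png",c["pixels"],1.5); wire(c,o); rh(c,o)
s=cam("scene"); save("s7.png",s["pixels"][110:210,150:250],6)
E
```

```text
pos [ 0.5318 -0.1792  0.2685] t 9.5 yaw 14.86 F [ 0.87  0.21 -3.03] w 0.10268687264543486
shift [ 0.0006 -0.0002  0.0337] turn [-0.0004  0.     -0.0004]
 seg [0.0578 0.072  0.084 ] 620
front z [0.2441 0.2461 0.2479]
ring fixed r centre [7.62875631e-02 8.41035696e-05] front wire 0.05828756305853962 803
ring [ 0.04618984 -0.00047866] 0.017340917141389557 z [0.24288771 0.24438407 0.24607682 0.24715642 0.24792915] 2201
nose x [0.03810692 0.04228753 0.04245907] y [-0.0056448  -0.00068551  0.00398927]
```

View pics/w7.png

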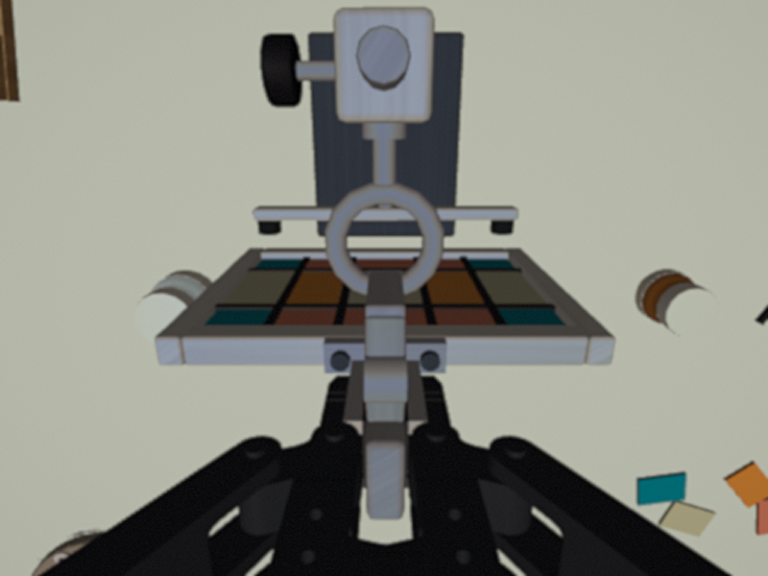

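View pics/s7.png

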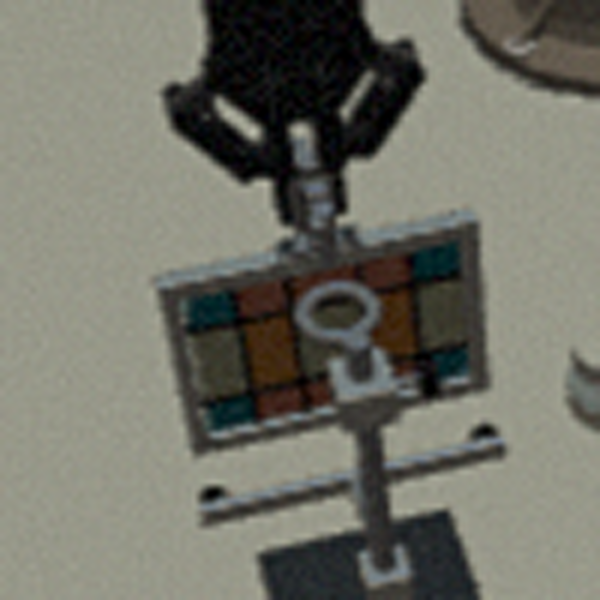

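```bash
cat >> m.py <<'E'
def ring(c,o,cx=.045,zlo=.2425,zhi=.2495):
    from scipy.optimize import least_squares
    g=measure(c,o).reshape(-1,3); g=g[(g[:,2]>zlo)&(g[:,2]<zhi)]; p=np.array([cx,0])
    for _ in range(8):
        d=g[:,:2]-p; r=np.hypot(*d.T); G=g[(r>.0125)&(r<.0235)&(d[:,0]<.01)]
        p=least_squares(lambda p:np.hypot(G[:,0]-p[0],G[:,1]-p[1])-.018,p,loss="soft_l1",f_scale=.003).x
    d=G[:,:2]-p; r=np.hypot(*d.T); print("ring",p.round(4),"wire",(p[0]-.018).round(4),len(G),"r",np.percentile(r,[2,50,98]).round(4))
    for lo,hi in((-.024,-.006),(.006,.024)): 
        m=(d[:,1]>lo)&(d[:,1]<hi); print("   side",m.sum(),np.median(r[m]).round(4))
    b=d[:,0]>0.005; print("   y-extent at sides",np.percentile(G[abs(d[:,0])<.004][:,1],[1,99]).round(4))
E
python3 - <<'E'
from m import *
import pickle
o=obs(); c=cam("wrist"); ring(c,o); pickle.dump(c,open("w7.pkl","wb"))
c=pickle.load(open("w6.pkl","rb")); o["eef_pos"]=np.array([.5295,-.1796,.314]); ring(c,o,.046)
E
```

```text
ring [ 0.0434 -0.0003] wire 0.0254 1601 r [0.0139 0.0176 0.0215]
   side 791 0.0176
   side 807 0.0176
   y-extent at sides [-0.0213  0.021 ]
ring [ 0.0459 -0.0005] wire 0.0279 1289 r [0.0139 0.0177 0.0216]
   side 542 0.0177
   side 548 0.0177
   y-extent at sides [-0.0215  0.0206]
```

Wire and bowl now agree to about 0.5 mm in x and y. Descending slowly and watching the force.

Emit:
play_rows(
  motion=[
    [[0.001,0,0.012],[0,0,0]],
    [[0.001,0,0.024],[0,0,0]],
    [[0.001,0,0.036],[0,0,0]],
    [[0.001,0,0.048],[0,0,0]],
    [[0.001,0,0.058],[0,0,0]],
    [[0.001,0,0.058],[0,0,0]],
  ],
)

```text
t: 10.2
eef_pos: [0.5319, -0.1789, 0.2448]
tool_rot: [-0.001, 0.992, 0.129, -0.001]
contact_force: [-0.2, -0.0, -3.6]
gripper_width: 0.106
```

Emit:
play_rows(
  motion=[
    [[0,0,0.004],[0,0,0]],
    [[0,0,0.008],[0,0,0]],
    [[0,0,0.012],[0,0,0]],
    [[0,0,0.016],[0,0,0]],
    [[0,0,0.016],[0,0,0]],
  ],
)

```text
t: 10.7
eef_pos: [0.5319, -0.1789, 0.2383]
tool_rot: [-0.001, 0.992, 0.129, -0.001]
contact_force: [0.1, 0.1, -3.8]
gripper_width: 0.105
```

```bash
python3 - <<'E'
from m import *
o=obs(); c=cam("wrist"); to([0.532,-0.179,.235],15); save("w8.png",c["pixels"],1.5); ring(c,o);rh(c,o)
E
```

```text
pos [ 0.5319 -0.1789  0.2384] t 10.75 yaw 14.87 F [-0.7   0.17 -3.67] w 0.10180860222806198
shift [0.0002 0.0004 0.0085] turn [-0.0005  0.0001 -0.0004]
ring [ 0.0436 -0.0005] wire 0.0256 2308 r [0.0139 0.0175 0.0214]
   side 1146 0.0175
   side 1157 0.0175
   y-extent at sides [-0.0218  0.0207]
ring [ 0.04767813 -0.00045167] 0.015923853845437482 z [0.24297178 0.24448621 0.24619515 0.24785381 0.26348291] 3465
nose x [0.03797161 0.04229106 0.04246166] y [-0.00560231 -0.00066558  0.00402143]
```

View pics/w8.png

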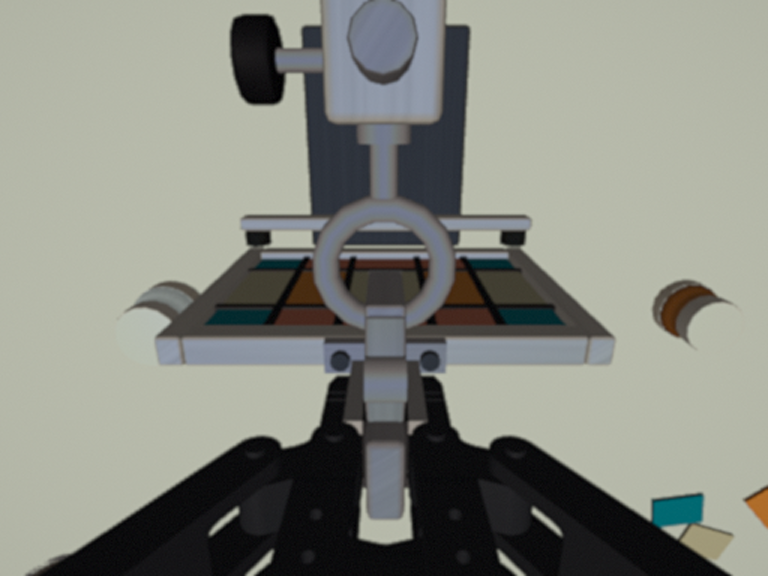

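The nose is inside the ring's hole with no contact force. Next I press the gate in small steps.

Emit:
play_rows(
  motion=[
    [[0,0,0.003],[0,0,0]],
    [[0,0,0.006],[0,0,0]],
    [[0,0,0.009],[0,0,0]],
    [[0,0,0.012],[0,0,0]],
    [[0,0,0.012],[0,0,0]],
  ],
)

```text
t: 11.25
eef_pos: [0.5321, -0.179, 0.2339]
tool_rot: [-0.001, 0.992, 0.129, -0.0]
contact_force: [-0.3, -1.0, 0.9]
gripper_width: 0.105
```

Emit:
play_rows(
  motion=[
    [[0,0,0.003],[0,0,0]],
    [[0,0,0.006],[0,0,0]],
    [[0,0,0.009],[0,0,0]],
    [[0,0,0.009],[0,0,0]],
  ],
)

```text
t: 11.65
eef_pos: [0.5317, -0.1794, 0.2301]
tool_rot: [-0.001, 0.992, 0.129, -0.001]
contact_force: [-3.0, -2.3, 2.6]
gripper_width: 0.104
```

Emit:
play_rows(
  motion=[
    [[0,0,0.003],[0,0,0]],
    [[0,0,0.006],[0,0,0]],
    [[0,0,0.006],[0,0,0]],
  ],
)

```text
t: 11.95
eef_pos: [0.5311, -0.1799, 0.2273]
tool_rot: [-0.001, 0.992, 0.129, -0.001]
contact_force: [-3.7, -2.2, 1.8]
gripper_width: 0.106
```

The gate is yielding at about 6 N, with a sideways push of about 1 mm. I'll compensate for that and go on.

Emit:
play_rows(
  motion=[
    [[0.004,0,0.004],[0,0,0]],
    [[0.004,0,0.007],[0,0,0]],
    [[0.004,0,0.01],[0,0,0]],
    [[0.004,0,0.01],[0,0,0]],
  ],
)

```text
t: 12.35
eef_pos: [0.5312, -0.18, 0.2224]
tool_rot: [-0.001, 0.992, 0.128, -0.003]
contact_force: [-5.2, -2.1, 0.7]
gripper_width: 0.101
```

```bash
python3 - <<'E'
from m import *
o=obs(); c=cam("wrist"); to([0.532,-0.179,.22],15); save("w9.png",c["pixels"][160:300,190:330],4); ring(c,o,.044);rh(c,o)
E
```

```text
pos [ 0.5311 -0.18    0.2224] t 12.4 yaw 14.76 F [-5.03 -3.29  1.25] w 0.10423433253414535
shift [ 0.0027 -0.0019  0.006 ] turn [-0.0005  0.0009 -0.0007]
ring [0.0446 0.0004] wire 0.0266 2921 r [0.0138 0.0175 0.0215]
   side 1403 0.0175
   side 1452 0.0175
   y-extent at sides [-0.0207  0.0217]
ring [0.04942412 0.00058411] 0.015232666677137914 z [0.23207352 0.24395575 0.2462358  0.25787837 0.26212932] 5179
nose x [0.03700159 0.04235377 0.04255217] y [-0.00934562 -0.00109421  0.00646035]
```

View pics/w9.png

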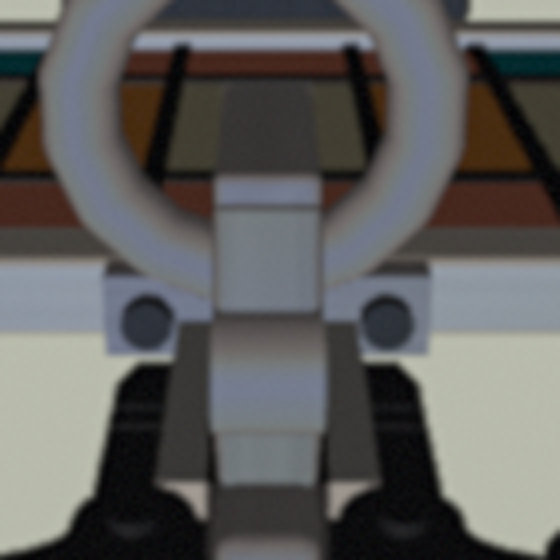

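Emit:
play_rows(
  motion=[
    [[0.004,-0.001,0.004],[0,0,0]],
    [[0.004,-0.001,0.008],[0,0,0]],
    [[0.004,-0.001,0.008],[0,0,0]],
  ],
)

```text
t: 12.7
eef_pos: [0.5309, -0.1795, 0.218]
tool_rot: [-0.001, 0.992, 0.128, -0.005]
contact_force: [-6.1, -2.4, 0.9]
gripper_width: 0.106
```

Emit:
play_rows(
  motion=[
    [[0.004,-0.001,0.003],[0,0,0]],
    [[0.004,-0.001,0.005],[0,0,0]],
    [[0.004,-0.001,0.005],[0,0,0]],
  ],
)

```text
t: 13.0
eef_pos: [0.53, -0.1785, 0.2138]
tool_rot: [-0.002, 0.992, 0.128, -0.007]
contact_force: [0.3, 0.6, -3.7]
gripper_width: 0.104
```

The force fell back to the bare weight, so the gate has flicked shut. I'll straighten up and check.

```bash
python3 - <<'E'
from m import *
o=obs(); c=cam("wrist"); to([0.5315,-0.1793,.2125],15); save("w10.png",c["pixels"][160:300,190:330],4); ring(c,o,.044);rh(c,o)
E
```

```text
pos [ 0.5314 -0.1781  0.2144] t 13.05 yaw 14.74 F [ 0.56 -0.13 -3.72] w 0.1041626925888046
shift [-0.0006  0.0029  0.0048] turn [-0.001   0.0018 -0.0007]
ring [ 0.0455 -0.0013] wire 0.0275 3392 r [0.0138 0.0175 0.0215]
   side 1666 0.0175
   side 1664 0.0175
   y-extent at sides [-0.0225  0.0199]
ring [ 0.04949013 -0.00132512] 0.015562755367377739 z [0.22895393 0.24371899 0.24612879 0.24846938 0.2531046 ] 5788
nose x [0.03706766 0.0426014  0.04281969] y [-0.00895043 -0.00093301  0.00650988]
```

View pics/w10.png

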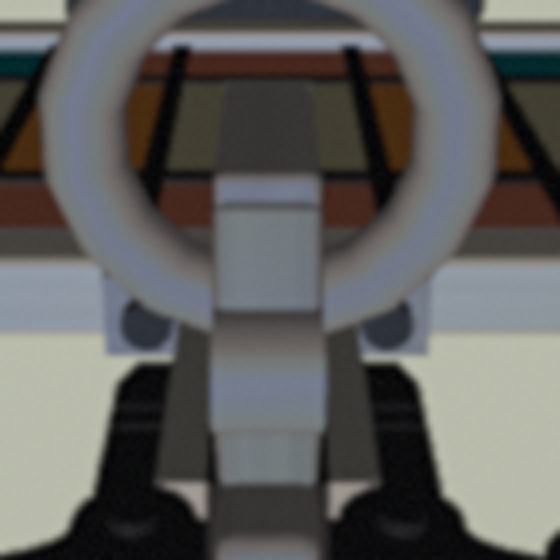

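Emit:
play_rows(
  motion=[
    [[0.002,0.002,0.002],[-0.001,0.001,0]],
    [[0.002,0.002,0.003],[-0.001,0.002,0]],
    [[0.002,0.002,0.003],[-0.001,0.002,0]],
    [[0.002,0.002,0.003],[-0.001,0.002,0]],
  ],
)

```text
t: 13.45
eef_pos: [0.5326, -0.1786, 0.2133]
tool_rot: [0.0, 0.992, 0.128, 0.001]
contact_force: [0.6, 0.0, -3.1]
gripper_width: 0.104
```

Emit:
play_rows(
  motion=[
    [[0,0,0.002],[0,0,0]],
    [[0,0,0.004],[0,0,0]],
    [[0,0,0.004],[0,0,0]],
  ],
)

```text
t: 13.75
eef_pos: [0.5328, -0.1787, 0.2121]
tool_rot: [0.0, 0.992, 0.128, 0.001]
contact_force: [-1.4, 0.1, -0.9]
gripper_width: 0.111
```

The ring is now taking about 2.5 N of the weight. A little lower, then release.

Emit:
play_rows(
  motion=[
    [[0,0,0.001],[0,0,0]],
    [[0,0,0.001],[0,0,0]],
  ],
)

```text
t: 13.95
eef_pos: [0.5328, -0.1786, 0.212]
tool_rot: [0.0, 0.992, 0.128, 0.001]
contact_force: [-2.1, 0.0, 0.7]
gripper_width: 0.109
```

Emit:
play_rows(
  motion=[
    [[0,0,0],[0,0,0]],
    [[0,0,0],[0,0,0]],
    [[0,0,0],[0,0,0]],
    [[0,0,0],[0,0,0]],
    [[0,0,0],[0,0,0]],
  ],
  fingers=40,
  grip_force=20,
)

```text
t: 14.45
eef_pos: [0.5329, -0.1787, 0.212]
tool_rot: [0.0, 0.992, 0.128, 0.001]
contact_force: [0.6, 0.1, -0.7]
gripper_width: 0.469
```

```bash
python3 - <<'E'
from m import *
o=obs(); c=cam("wrist"); to([0.5315,-0.1793,.30],15); save("w11.png",c["pixels"],1.5); ring(c,o,.044);rh(c,o)
E
```

```text
pos [ 0.5328 -0.1787  0.212 ] t 14.5 yaw 14.75 F [0.58 0.74 0.02] w 0.4694991786662385
shift [-0.0031  0.0008 -0.2201] turn [ 0.0001 -0.0004 -0.0007]
ring [ 0.0429 -0.0004] wire 0.0249 3424 r [0.0138 0.0175 0.0215]
   side 1674 0.0175
   side 1679 0.0175
   y-extent at sides [-0.0215  0.0208]
ring [ 0.04824216 -0.00032093] 0.015280555826151006 z [0.22837301 0.24351543 0.24608433 0.2474427  0.25084993] 5461
nose x [0.03781263 0.04101688 0.04126605] y [-0.00831274 -0.00063302  0.00417184]
```

View pics/w11.png

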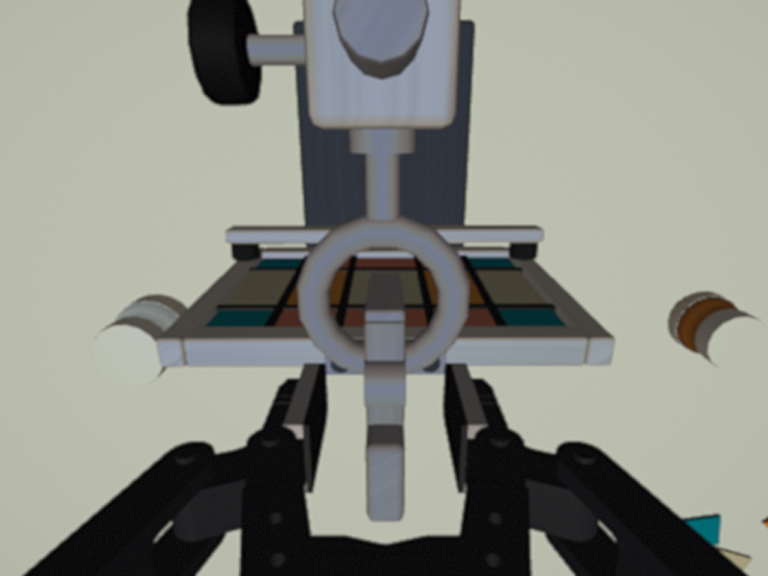

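The panel hangs on the ring with both fingers clear of the plate. Retreating straight up.

Emit:
play_rows(
  motion=[
    [[-0.005,0,-0.02],[0,0,0]],
    [[-0.005,0,-0.06],[0,0,0]],
    [[-0.005,0,-0.12],[0,0,0]],
    [[-0.005,0,-0.2],[0,0,0]],
    [[-0.005,0,-0.28],[0,0,0]],
    [[-0.1,0,-0.34],[0,0,0]],
    [[-0.2,0,-0.36],[0,0,0]],
  ],
)

```text
t: 15.2
eef_pos: [0.456, -0.199, 0.3591]
tool_rot: [0.001, 0.992, 0.129, 0.004]
contact_force: [-0.4, -1.2, 0.8]
gripper_width: 0.469
```

Emit:
play_rows(
  motion=[
    [[0,0,0],[0,0,0]],
    [[0,0,0],[0,0,0]],
    [[0,0,0],[0,0,0]],
    [[0,0,0],[0,0,0]],
    [[0,0,0],[0,0,0]],
    [[0,0,0],[0,0,0]],
    [[0,0,0],[0,0,0]],
    [[0,0,0],[0,0,0]],
  ],
)

```text
t: 16.0
eef_pos: [0.4561, -0.1989, 0.3589]
tool_rot: [0.001, 0.992, 0.129, 0.003]
contact_force: [-0.2, -0.8, -0.0]
gripper_width: 0.467
```

```bash
python3 - <<'E'
from m import *
to([0,0,0],15)
c=cam("wrist"); save("w12.png",c["pixels"],1.5)
s=cam("scene"); save("s12.png",s["pixels"][110:230,150:270],5)
t=cam("top"); save("t12.png",t["pixels"],1.5)
def bolts(W):
    pass
W=c["W"]; h=W.reshape(-1,3)
ex=np.array([.966,.259]);ey=np.array([-.259,.966]); E=np.array([.5585,-.1714])
L=np.c_[(h[:,:2]-E)@ex,(h[:,:2]-E)@ey,h[:,2]]
k=L[(L[:,2]>.252)&(L[:,2]<.30)&(abs(L[:,1])<.012)&(L[:,0]<.03)&(L[:,0]>-.06)]
print("hook rel eye (wrist)",len(k),np.percentile(k,[1,50,99],axis=0).round(4))
h=s["W"].reshape(-1,3); L=np.c_[(h[:,:2]-E)@ex,(h[:,:2]-E)@ey,h[:,2]]
k=L[(abs(L[:,1])<.075)&(abs(L[:,0]+.017)<.02)&(L[:,2]<.185)&(L[:,2]>.085)&(abs(L[:,1])>.03)]
print("face lean",len(k),np.polyfit(k[:,2],k[:,0],1))
E
```

```text
pos [ 0.4561 -0.1989  0.3589] t 16.0 yaw 14.87 F [-0.22 -0.77 -0.  ] w 0.4673870280030794
shift [-0.9803 -0.7758  0.8884] turn [ 0.0005 -0.0011 -0.0004]
hook rel eye (wrist) 789 [[-0.0428 -0.0062  0.2521]
 [-0.0212 -0.0012  0.2573]
 [ 0.0068  0.0035  0.2594]]
face lean 558 [-0.07371274 -0.00627299]
```

View pics/w12.png

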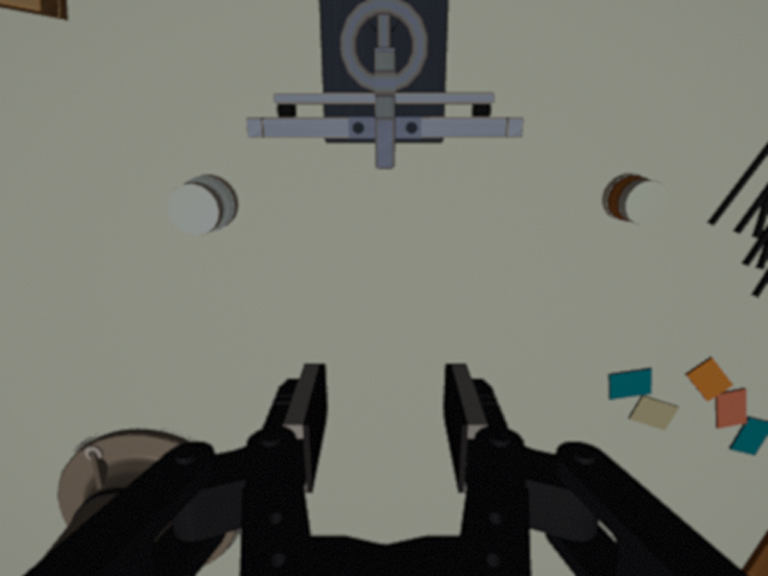

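View pics/s12.png

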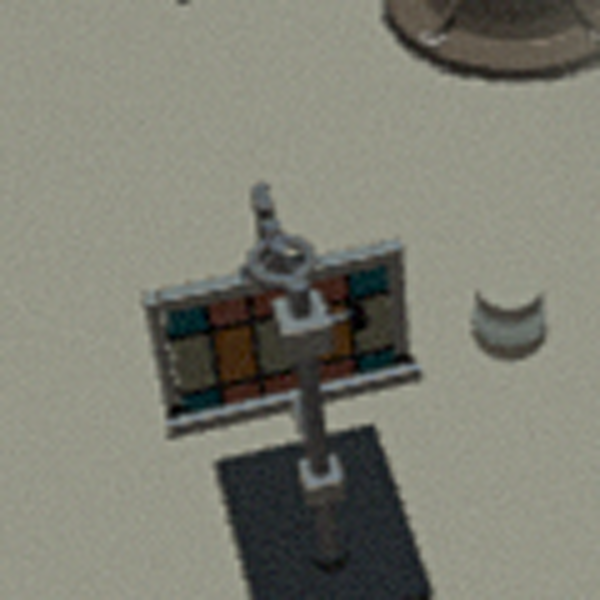

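View pics/t12.png

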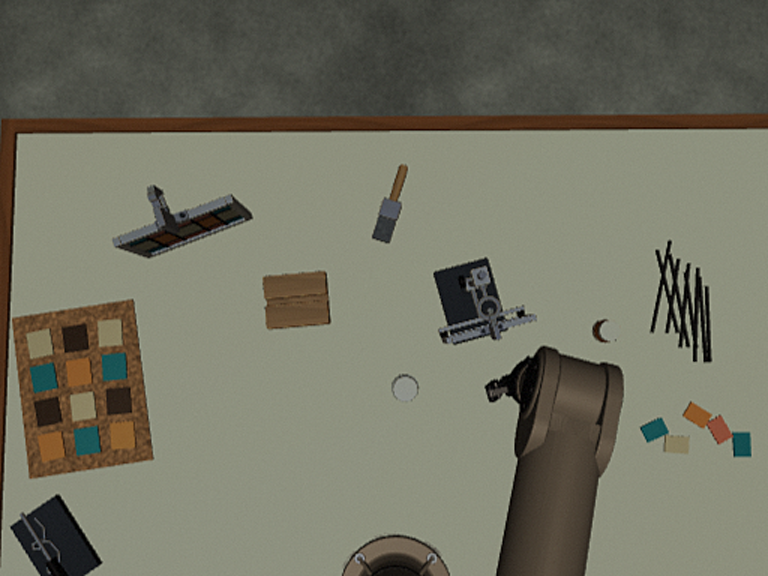

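The panel hangs on the ring and leans about 0.07 rad onto the feet. The hook top is at 0.259, as expected, and the jars and brush are where they were. Handing in.

```bash
python3 - <<'E'
from station import bot
print(bot.hand_in())
E
```

```text
the job is handed in; nothing more can be done
None
```

The panel is hanging on the stand's ring and the job was handed in at about 16 s of robot time; the hand-in gives no verdict.

**What I did:**
- I took the smaller panel out of its slotted block by the hook plate and turned it about 10° to match the stand.
- I lowered the hook over the near side of the ring until the gate gave at about 4.5–7 N.
- At a tool height of about 0.214 m the force fell back to the bare weight, which I took as the gate flicking shut.
- I then let the hook down until the ring carried the weight (about 4 N), opened the fingers and backed away.

**Last checks:**
- **Hanging:** after release the panel leaned about 0.07 rad, up against the rubber feet. The hook's top was at z ≈ 0.259 m, against 0.261 m expected from a ring height measured at about 0.244 m. Sideways, the hook was within about 2 mm of the ring's centre.
- **Robot:** the gripper was well clear, reading about 0 N vertically.
- **Surroundings:** by eye, the jars and brush were where they started in the top view.

**Not confirmed:**
- I did not see the gate shut directly. I inferred it from the force drop and from the hook resting at crown height.
- The cameras disagreed by 1–3 mm in x while I was lining up, and the gate pushed the tool about 1 mm sideways. I corrected for both.

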